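# Draw the flat bar out of the lathe-stock rack

## Task

Take the wide flat bar out of the bar-stock rack: lift its front end over the rack's front lip, draw it out endwise from under the cover, and lay it flat and lengthwise in the middle of the black rubber mat. Set it down gently, do not drop it, and leave the narrower square bar lying where it is in the rack.

Things in the scene. Friction and masses are not known exactly. Their poses are not given: they have to be found in the camera images.
- flat_bar: the wide flat bar of bare aluminium, the part to fetch: 280 long x 32 wide x 16 mm high, about 0.4 kg, loose. Origin at the centre of its underside; x along its length, its +x end under the rack's cover at the start, its -x end the front; z up. It starts flat on the rack's floor in either lane, front end 2 to 14 mm behind the lip, rear 65 to 85 mm under the cover
- flat_bar_front (a point): the middle of the lower edge of the flat bar's front end (140 mm from the bar's origin along its -x)
- square_bar: the bystander beside it in the rack's other lane: bare aluminium square bar 280 long x 20 x 20 mm, loose. Origin at the centre of its underside, x along its length
- rack: grey sheet-steel bar-stock rack fixed to the bench, 320 long (x, along the bars) x 150 wide (y), floor 6 mm thick. Origin at the centre of its underside. At its -x end, the front, is a lip; its rear 100 mm (x 60 to 160 mm) is roofed. Two lanes, centred at y +36 and -36 mm; nothing stands beside the bars between lip and cover
- rack_lip (a point): middle of the top edge of the front lip, at rack x -157 mm: the lip runs right across, 6 mm thick, top 20 mm above the rack's floor
- rack_cover (a point): middle of the lower front edge of the cover, at rack x +60 mm: 30 mm above the rack's floor, cover 4 mm thick, on 3 mm cheeks and middle divider, back wall at rack x 154 mm. The gap under it is too low to lift the bar level over the lip: tilt the front end up, then draw the bar about 90 mm towards the rack's -x to free it
- mat: black rubber mat fixed flat on the bench, 380 long (x) x 120 wide (y) x 4 mm thick. Origin at the centre of its underside, x along its length. It lies beside the rack, on either side of it

How it is judged:
On the way, in this order (a step that is already met when the one before it is completed fails the run):
1. the flat bar's front end is raised over the height of the lip while its rear end is still under the cover (z of flat_bar_front in the frame of rack above 0.023 m and x of flat_bar in the frame of rack above -0.07 m), for 0.05 s.
2. the flat bar is drawn out endwise until its rear end is free of the cover (x of flat_bar in the frame of rack below -0.08 m), for 0.05 s.
At the end, for the whole second after the job is handed in: the flat bar lies flat and at rest on the mat, its middle within 45 mm along and 40 mm across of the mat's middle, its length within 11 degrees of the mat's; the square bar is still in its place in the rack, within 30 mm (x of flat_bar in the frame of mat between -0.045 and 0.045 m and y of flat_bar in the frame of mat between -0.04 and 0.04 m and z of flat_bar in the frame of mat below 0.01 m and angle between flat_bar's own z axis and vertical below 0.12 rad and angle between the x axis of flat_bar and the x axis of mat, either way round below 0.2 rad and linear speed of flat_bar below 0.02 m/s and angular speed of flat_bar below 0.1 rad/s and distance of square_bar from where it was at the start of the episode below 0.03 m); the robot touches nothing.
It fails at once if the square bar is shifted in the rack by more than 30 mm (distance of square_bar from where it was at the start of the episode above 0.03 m).
It fails at once if the flat bar is dropped onto the mat (falling there at more than 0.7 m/s) (linear speed of flat_bar above 0.7 m/s and z of flat_bar in the frame of mat below 0.03 m and horizontal distance between flat_bar and mat below 0.15 m).
It also fails if it takes over 45 s, if anything falls off the work surface, if the arm or the gripper's body presses on something with over 40 N, if the wrist force passes 120 N, or if a joint passes its speed limit or range.

## Robot

A 7-joint arm with a two-finger parallel gripper is mounted at the origin on the work surface. World frame = base frame: x ahead of the robot, y to its left, z up, the work surface at z = 0. Lengths are in m, angles in rad, forces in N, time in s.
With the tool pointing down it reaches from about 0.425 to 0.925 m from the base axis. Payload 6.8 kg.
Tool frame: the origin (TCP) lies at the very end of the fingers, on their centre line; the grasp point (between the pads) lies 19 mm behind it; z points along the fingers, y is the line along which they close (so a half turn about z gives the same grasp; the last joint's range is limited). The gripper opens to 85 mm and grips with 20 to 120 N. Pads are 22 mm wide; open, the fingers measure 114 mm over their backs; the gripper's body (76 mm by 85 mm) begins 54 mm behind the grasp point. The pads swing forward as they close: fully open they stand 13 mm farther back than shut.
Start: joints at [-1.319, 0.477, 0.022, 1.555, -0.011, 1.109, -0.083], TCP at [0.238, 0.632, 0.231] pointing down, gripper open.
Joint ranges: [-2.96, 2.96], [-0.34, 2.1], [-1.41, 1.46], [0.24, 2.44], [-1.37, 4.51], [0.17, 1.92], [-2.96, 2.96]. Speed limits (rad/s): [2.39, 2.39, 3.14, 3.14, 3.14, 3.14, 3.14].

## Interface

Orientations are given as a unit quaternion [w, x, y, z].
In Python, from station import get_obs, read_camera, hand_in gives the robot as it stands.
- The arm moves only by the tool arm_command, never from a script. Its argument "commands" is one flat list of numbers, 7 for each row, row after row: the shift along the tool's x, y, z in m, then the turn, a rotation vector about the tool's x, y, z in degrees, then the opening, from 0 (shut) to 1 (fully open). In form: [tx, ty, tz, rx, ry, rz, fingers, tx, ty, tz, rx, ry, rz, fingers, ...]. A call has 1 to 8 rows; each row is the pose to reach, as a shift and turn from the pose commanded when the call began, along the tool's axes at that moment; what a row does not reach only later rows make up. A row lasts 1/10 s, in which the tool goes at most 50 mm and 8.59 degrees, less where a joint would pass 70% of its speed; a pose out of reach is approached as far as the arm can. A call with a gripper value outside its range is refused whole. The fingers move at their own pace and stop on an object; "force" is the grip in N (left out, the last holds). Time passes only in rows, so rows that repeat a pose let the fingers close. It gives the time, the measured TCP pose, the force, the opening and the grip force at its end, in the units of the state.
- get_obs(): the state, without advancing time (a new reading comes with each control period).
- read_camera(name): name is "side" or "top"; returns a dict with "img" (420x560x3 uint8, red, green, blue), "camera_matrix" (3x3 intrinsics, pixels), "k1" (the pictures are not rectified: a ray, as slopes to the right and down, at radius r is drawn at 1 + k1 r^2 times it, then the intrinsics apply), "pose" (4x4, takes a point from camera to world coordinates). Camera axes: x right, y down, z forward; pixel columns grow to the right and rows downward; lengths in m; the calibration is good to about 2 mm. A picture is of the moment at which its call begins. There is no depth.
- hand_in(): hands the job in; it is judged then, once.
The state is a dict: "t": time; "q": joint angles; "joint_vel": joint speeds; "joint_torque": joint torques, N m; "eef_pos": TCP position; "tool_rot": TCP orientation; "contact_force": force on the tool from outside, world axes, zero at the start; "torque": the same for the moment, N m; "gripper_width": opening from 0.0 (shut) to 1.0 (fully open); "grasp_force": force on a finger pad.
Only numpy, scipy, OpenCV 4.12 (cv2) and the standard library are available. Lean on these libraries where they do the work, as an engineer would, in place of code of your own. Each camera call takes 0.05 s, during which the arm holds its last target. There are 200 camera calls.

## Working session

There is one attempt and no reset: what is moved stays moved. The work goes in short steps, Python scripts to look and compute and a tool call to move; the robot and the scene stay as the last step left them, time stands still between calls to the robot, and variables do not carry over. Pictures are saved under pics/ and viewed, at most 10 in all, crops included, and the job is handed in when it is done.

Besides the shell and the picture viewer there is one more tool, called as name(argument=value, ...), one argument or row to a line, values as JSON. arm_command: Moves the arm, as the interface text tells. Its arguments: {"type":"object","properties":{"commands":{"type":"array","items":{"type":"number"}},"force":{"type":"number"}},"required":["commands"]}

```bash
mkdir -p pics; ls
python3 - <<'E'
from station import *
import cv2,numpy as np
o=get_obs();print(o)
for n in("side","top"):
    c=read_camera(n);cv2.imwrite(f"pics/{n}0.png",c["img"][:,:,::-1]);print(n,c["camera_matrix"].tolist(),c["k1"],np.round(c["pose"],4).tolist())
E
```

```text
pics
{'t': 0.0, 'q': array([-1.31908499,  0.47777627,  0.02235012,  1.55643747, -0.01151743,
        1.1092545 , -0.08312987]), 'joint_vel': array([ 9.83490605e-04, -6.48020748e-05,  5.83571102e-04,  8.36045270e-04,
       -1.00412070e-03,  4.67418536e-05,  4.16629668e-04]), 'joint_torque': array([ 2.72472889e-04, -5.96447682e+01,  1.60764076e+00, -2.81199396e+01,
        1.25049221e-02,  9.05635301e-03,  2.01999927e-05]), 'eef_pos': array([0.23747881, 0.63123723, 0.23034777]), 'tool_rot': array([-9.79945292e-05,  1.78949061e-01,  9.83857952e-01, -8.68209782e-04]), 'contact_force': array([ 0.04038769,  0.18342055, -0.28861505]), 'torque': array([ 0.00713584, -0.01007914,  0.01138328]), 'grasp_force': 0.0, 'gripper_width': 0.9985096981516016}
side [[502.02697323959666, 0.0, 282.65592291877834], [0.0, 502.02697323959666, 205.12011446880766], [0.0, 0.0, 1.0]] -0.16840260510413296 [[0.9455, -0.2125, 0.2466, 0.2476], [-0.3254, -0.6424, 0.6939, -0.7385], [0.0109, -0.7363, -0.6766, 0.7455], [0.0, 0.0, 0.0, 1.0]]
top [[515.3037371261737, 0.0, 285.1161650469842], [0.0, 515.3037371261737, 204.15025870742485], [0.0, 0.0, 1.0]] -0.1584034429581571 [[0.0022, -0.9943, 0.1066, 0.4027], [-1.0, -0.0019, 0.0036, -0.0143], [-0.0034, -0.1066, -0.9943, 1.1651], [0.0, 0.0, 0.0, 1.0]]
```

View pics/top0.png

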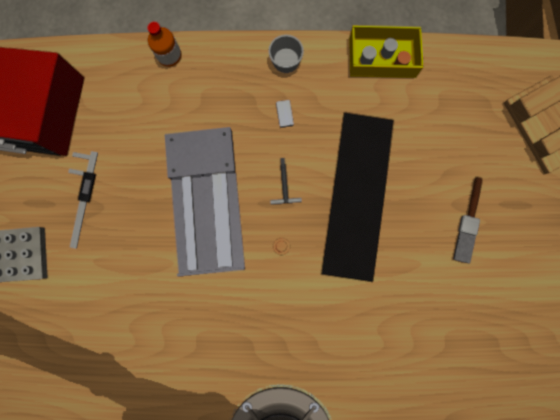

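View pics/side0.png

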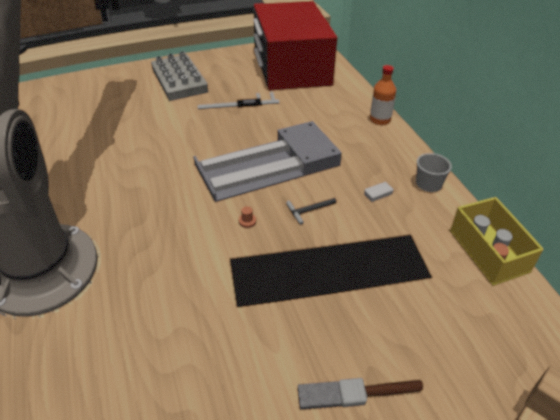

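Top view: the rack is at about px (205,200) with its front lip at the bottom (row ~272). The wide flat bar is in the right lane (col ~222), the square bar in the left lane (col ~190), and the mat is at (358,197). Next I'll zoom in on the rack.

```bash
cat > h.py <<'E'
from station import *
import cv2,numpy as np
def ray(c,px):
    K=c["camera_matrix"];d=(np.atleast_2d(px).astype(float)-K[:2,2])/[K[0,0],K[1,1]];u=d.copy()
    for _ in range(20): u=d/(1+c["k1"]*(u**2).sum(1,keepdims=True))
    return np.c_[u,np.ones(len(u))]@c["pose"][:3,:3].T
def toz(c,px,z):
    r=ray(c,px);p=c["pose"][:3,3];return p+r*((z-p[2])/r[:,2:])
def proj(c,P):
    q=(np.atleast_2d(P)-c["pose"][:3,3])@c["pose"][:3,:3];u=q[:,:2]/q[:,2:]
    u=u*(1+c["k1"]*(u**2).sum(1,keepdims=True));K=c["camera_matrix"];return u@K[:2,:2].T+K[:2,2]
def quad(c,mask,z):
    n,l,s,_=cv2.connectedComponentsWithStats(mask.astype(np.uint8));i=1+s[1:,4].argmax()
    ct,_=cv2.findContours((l==i).astype(np.uint8),0,cv2.CHAIN_APPROX_NONE);
    P=toz(c,ct[0][:,0],z)[:,:2]
    return cv2.minAreaRect((P*1000).astype(np.float32))
E
python3 - <<'E'
from h import *
c=read_camera("top");im=c["img"]
m=np.zeros(im.shape[:2],bool);m[100:290,310:405]=(im[100:290,310:405].max(2)<40)
print(quad(c,m,.004))
cr=cv2.resize(im[120:284,155:255],None,fx=3.6,fy=3.6,interpolation=cv2.INTER_CUBIC);cv2.imwrite("pics/crop.png",cr[:,:,::-1])
E
```

```text
((547.988037109375, -176.17062377929688), (114.3111572265625, 373.59619140625), 81.62361145019531)
```

View pics/crop.png

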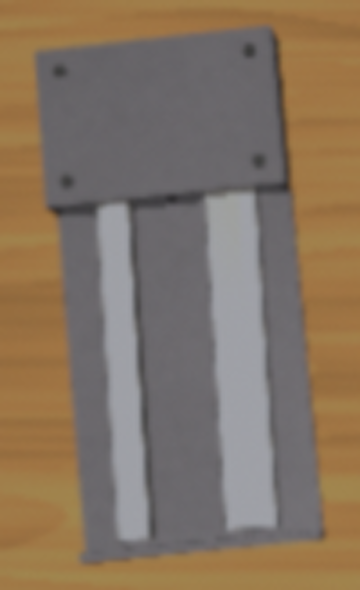

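Crop: the cover's top corners are at (37,52),(273,29),(287,187),(55,208). The flat bar's visible corners are (205,193),(254,190),(277,526),(228,530), and the lip's front edge runs (83,562)–(324,537).

Run:
```python
from h import *
c=read_camera("top");s=read_camera("side")
f=lambda a:(np.array(a)+.5)/3.6-.5+[155,120]
cov=toz(c,f([(37,52),(273,29),(287,187),(55,208)]),.040)
lip=toz(c,f([(83,562),(324,537)]),.026)
bar=toz(c,f([(205,193),(254,190),(277,526),(228,530)]),.022)
sq=toz(c,f([(97,206),(129,203),(149,537),(119,541)]),.026)
# rack fit: model pts
M=np.array([(160,75),(160,-75),(60,-75),(60,75),(-160,75),(-160,-75)])/1e3
W=np.r_[cov,lip][:,:2]
a=M-M.mean(0);b=W-W.mean(0);th=np.arctan2((a[:,0]*b[:,1]-a[:,1]*b[:,0]).sum(),(a*b).sum());R=np.array([[np.cos(th),-np.sin(th)],[np.sin(th),np.cos(th)]])
t=W.mean(0)-R@M.mean(0);print("rack",t,np.degrees(th));print(((W-t)@R*1e3).round(1).tolist())
print("bar in rack",((bar[:,:2]-t)@R*1e3).round(1).tolist());print("sq",((sq[:,:2]-t)@R*1e3).round(1).tolist())
B=bar[:,:2];d=(B[0]+B[1]-B[2]-B[3])/2;print("bar yaw",np.degrees(np.arctan2(d[1],d[0])),"front mid",(B[2]+B[3])/2)
# side image check: overlay
def w(p,z):p=np.array(p)/1e3;return np.r_[R@p+t,z]
im=s["img"][:,:,::-1].copy()
def poly(P,col):
    q=(proj(s,P)*4).round().astype(np.int32);cv2.polylines(im4,[q],True,col,1)
im4=cv2.resize(im,None,fx=4,fy=4,interpolation=cv2.INTER_CUBIC)
poly(np.array([w(p,.040) for p in((160,75),(160,-75),(60,-75),(60,75))]),(0,0,255))
poly(np.array([w(p,.026) for p in((-154,75),(-154,-75),(-160,-75),(-160,75))]),(0,255,0))
poly(bar,(255,0,0))
cv2.imwrite("pics/ov.png",im4[480:800,760:1380])
```

```text
rack [0.53052429 0.16940548] 5.978901922684409
[[160.1, 75.7], [158.4, -73.6], [57.9, -73.5], [60.0, 71.3], [-158.7, 74.8], [-157.7, -74.8]]
bar in rack [[62.7, -20.3], [61.4, -51.1], [-148.2, -46.3], [-147.7, -16.0]]
sq [[61.0, 47.7], [60.8, 27.4], [-147.2, 32.5], [-147.9, 51.3]]
bar yaw 4.732687852479684 front mid [0.38665482 0.1230225 ]
```

View pics/ov.png

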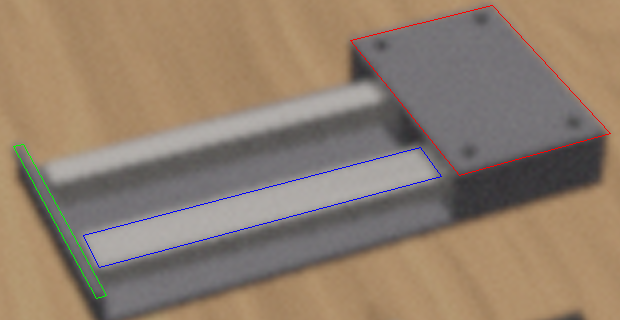

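The overlay matches the side view to about 2 mm. I'll grip the bar at its middle, at about (0.526, 0.135) with yaw 4.8°.

```bash
cat >> h.py <<'E'
from scipy.spatial.transform import Rotation as Ro
def go(p,yaw,pitch=0):
    """tool x opposes bar x (yaw), tool z down; pitch>0 lifts bar front"""
    o=get_obs();q=o["tool_rot"];R0=Ro.from_quat(np.r_[q[1:],q[0]])
    T=Ro.from_euler("z",yaw,degrees=True)*Ro.from_euler("y",pitch,degrees=True)*Ro.from_matrix([[-1,0,0],[0,1,0],[0,0,-1]])
    print("shift",R0.inv().apply(np.array(p)-o["eef_pos"]).round(4),"rot",(R0.inv()*T).as_rotvec(degrees=True).round(2))
E
python3 -c "
from h import *
go((.5262,.1347,.12),4.8)"
```

```text
shift [-0.4451 -0.3633  0.1112] rot [-5.000e-02 -1.000e-02 -2.541e+01]
```

arm_command(
  commands=[-0.445,-0.363,0.0,0,0,-25.4,0.6,-0.445,-0.363,0.0,0,0,-25.4,0.6,-0.445,-0.363,0.0,0,0,-25.4,0.6,-0.445,-0.363,0.0,0,0,-25.4,0.6,-0.445,-0.363,0.0,0,0,-25.4,0.6,-0.445,-0.363,0.0,0,0,-25.4,0.6,-0.445,-0.363,0.0,0,0,-25.4,0.6,-0.445,-0.363,0.0,0,0,-25.4,0.6],
  force=60,
)

```text
t: 1.05
eef_pos: [0.4395, 0.2841, 0.2315]
tool_rot: [0.0, -0.042, 0.999, 0.0]
contact_force: [1.4, 0.4, -0.3]
gripper_width: 0.6
grasp_force: 0.0
```

```bash
python3 -c "
from h import *
print(get_obs()['q'].round(2),get_obs()['eef_pos']);go((.5262,.1347,.12),4.8)"
```

```text
[-0.75  0.23  0.07  1.92 -0.02  1.    0.98] [0.43946734 0.28409655 0.23152051]
shift [-0.0739 -0.1562  0.1115] rot [ 0.02  0.02 -0.01]
```

arm_command(
  commands=[-0.073,-0.156,0.04,0,0,0,0.6,-0.073,-0.156,0.04,0,0,0,0.6,-0.073,-0.156,0.04,0,0,0,0.6,-0.073,-0.156,0.08,0,0,0,0.6,-0.073,-0.156,0.11,0,0,0,0.6,-0.073,-0.156,0.11,0,0,0,0.6,-0.073,-0.156,0.11,0,0,0,0.6],
)

```text
t: 1.75
eef_pos: [0.5243, 0.1372, 0.1216]
tool_rot: [-0.0, -0.042, 0.999, 0.0]
contact_force: [0.1, 1.6, 0.9]
gripper_width: 0.6
grasp_force: 0.0
```

Run:
```python
from h import *
print(get_obs()['q'].round(2),get_obs()['eef_pos'].round(4));go((.5262,.1347,.009),4.8)
im=read_camera("side")["img"];cv2.imwrite("pics/hov.png",cv2.resize(im[70:230,170:370],None,fx=3.5,fy=3.5)[:,:,::-1])
```

```text
[-0.49  0.4   0.14  1.98 -0.08  0.77  1.36] [0.5243 0.1372 0.1216]
shift [-0.0018 -0.0026  0.1126] rot [ 0.   -0.05  0.02]
```

View pics/hov.png

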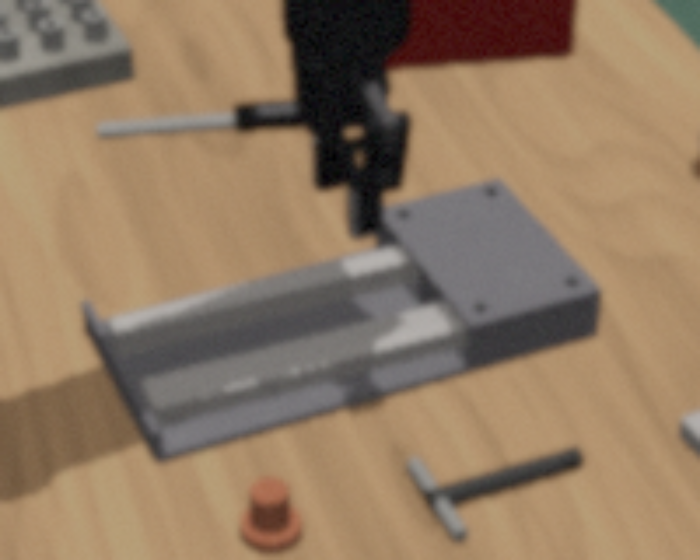

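The hover picture shows the fingers above the bar's middle, with the closing line across it. Going down.

arm_command(
  commands=[-0.001,0,0.03,0,0,0,0.6,-0.001,0,0.06,0,0,0,0.6,-0.001,0,0.08,0,0,0,0.6,-0.001,0,0.09,0,0,0,0.6,-0.001,0,0.1,0,0,0,0.6,-0.001,0,0.105,0,0,0,0.6,-0.001,0,0.109,0,0,0,0.6,-0.001,0,0.109,0,0,0,0.6],
)

```text
t: 2.6
eef_pos: [0.5257, 0.1369, 0.0125]
tool_rot: [0.0, -0.042, 0.999, 0.0]
contact_force: [-0.2, -0.1, 0.4]
gripper_width: 0.603
grasp_force: 0.0
```

arm_command(
  commands=[0,-0.002,0.003,0,0,0,0.6,0,-0.002,0.003,0,0,0,0.6,0,-0.002,0.003,0,0,0,0.25,0,-0.002,0.003,0,0,0,0.1,0,-0.002,0.003,0,0,0,0.1,0,-0.002,0.003,0,0,0,0.1,0,-0.002,0.003,0,0,0,0.1,0,-0.002,0.003,0,0,0,0.1],
)

```text
t: 3.4
eef_pos: [0.5259, 0.1349, 0.0099]
tool_rot: [0.0, -0.042, 0.999, 0.0]
contact_force: [-1.0, 0.0, 5.5]
gripper_width: 0.355
grasp_force: 60.0
```

Gripped (opening 0.355 is about 30 mm, at 60 N). Now I'll tilt the front up about the rear edge.

arm_command(
  commands=[0,0,-0.004,0,1.25,0,0.1,0,0,-0.007,0,2.5,0,0.1,0,0,-0.01,0,3.75,0,0.1,-0.001,0,-0.0137,0,5,0,0.1,-0.001,0,-0.0167,0,6.25,0,0.1,-0.0017,0,-0.0195,0,7.5,0,0.1,-0.0017,0,-0.0195,0,7.5,0,0.1,-0.0017,0,-0.0195,0,7.5,0,0.1],
)

```text
t: 4.2
eef_pos: [0.5269, 0.1347, 0.0283]
tool_rot: [-0.065, -0.042, 0.997, -0.003]
contact_force: [0.4, 0.7, -5.0]
gripper_width: 0.355
grasp_force: 60.2
```

Run:
```python
from h import *
o=get_obs();print(o['q'].round(2),o['contact_force'].round(1),o['torque'].round(2))
for n,f in(("side",1),):
    im=read_camera("side")["img"];cv2.imwrite("pics/tilt.png",cv2.resize(im[100:220,170:370],None,fx=4,fy=4)[:,:,::-1])
```

```text
[-0.42  0.6   0.1   1.92 -0.13  0.75  1.42] [ 0.4  0.7 -5. ] [ 0.02 -0.27 -0.  ]
```

View pics/tilt.png

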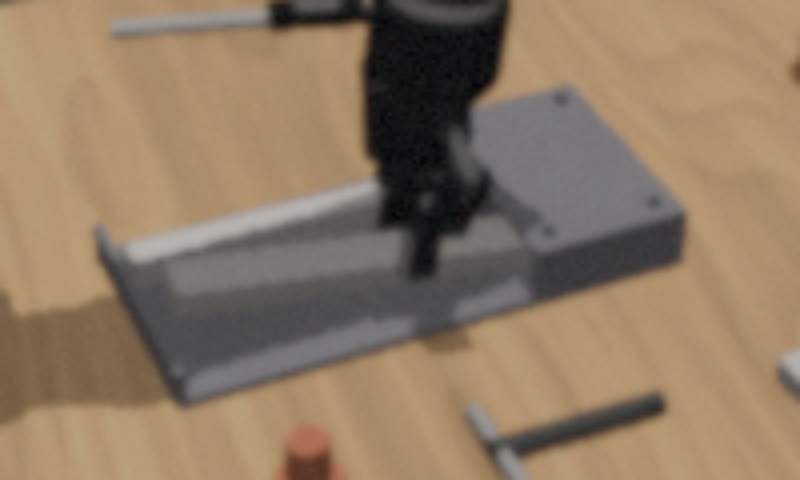

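The front end stands clear above the lip and the rear is still under the cover. Drawing it out.

arm_command(
  commands=[0.015,0,0.002,0,0,0,0.1,0.03,0,0.004,0,0,0,0.1,0.05,0,0.0065,0,0,0,0.1,0.065,0,0.0085,0,0,0,0.1,0.08,0,0.0105,0,0,0,0.1,0.095,0,0.0125,0,0,0,0.1,0.095,0,0.0125,0,0,0,0.1,0.095,0,0.0125,0,0,0,0.1],
)

```text
t: 5.05
eef_pos: [0.4322, 0.127, 0.0289]
tool_rot: [-0.065, -0.042, 0.997, -0.003]
contact_force: [-0.1, 0.5, -4.5]
gripper_width: 0.352
grasp_force: 60.2
```

Run:
```python
from h import *
o=get_obs();print(o['q'].round(2),o['contact_force'].round(1),o['torque'].round(2))
im=read_camera("side")["img"];cv2.imwrite("pics/drawn.png",cv2.resize(im[100:220,170:370],None,fx=4,fy=4)[:,:,::-1])
```

```text
[-0.46  0.49  0.08  2.14 -0.13  0.64  1.38] [-0.1  0.5 -4.5] [ 0.04 -0.32  0.03]
```

View pics/drawn.png

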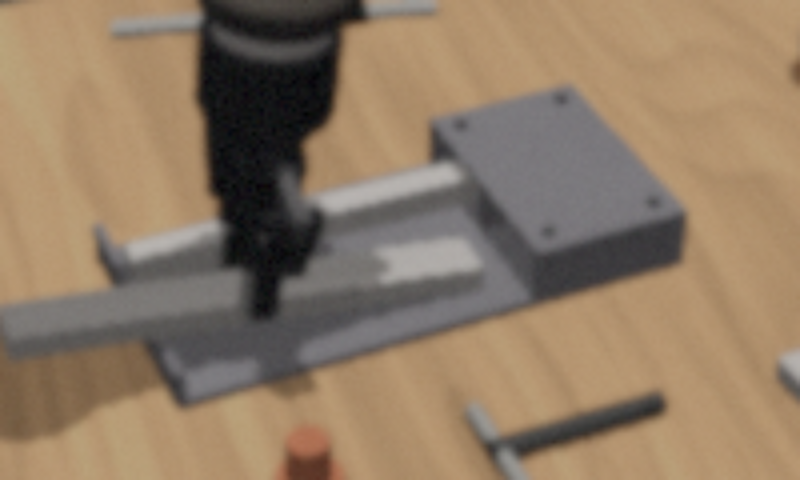

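The bar is out: its rear end sits in front of the cover and the square bar hasn't moved. Lifting and levelling.

arm_command(
  commands=[0.004,0,-0.03,0,0,0,0.1,0.0078,0,-0.06,0,0,0,0.1,0.0118,0,-0.09,0,0,0,0.1,0.013,0,-0.1,0,-2.5,0,0.1,0.013,0,-0.1,0,-5,0,0.1,0.013,0,-0.1,0,-7.5,0,0.1,0.013,0,-0.1,0,-7.5,0,0.1],
)

```text
t: 5.8
eef_pos: [0.4315, 0.1267, 0.1298]
tool_rot: [0.0, -0.042, 0.999, 0.0]
contact_force: [-0.0, 0.1, -4.7]
gripper_width: 0.359
grasp_force: 61.5
```

```bash
python3 -c "
from h import *
print(get_obs()['q'].round(2),get_obs()['eef_pos'].round(4));go((.548,-.176,.13),-8.4)"
```

```text
[-0.53  0.25  0.12  2.18 -0.05  0.72  1.28] [0.4315 0.1267 0.1298]
shift [-9.080e-02 -3.114e-01 -2.000e-04] rot [0.000e+00 1.000e-02 1.319e+01]
```

arm_command(
  commands=[-0.011,-0.039,0,0,0,1.7,0.1,-0.022,-0.078,0,0,0,3.4,0.1,-0.034,-0.117,0,0,0,5,0.1,-0.045,-0.156,0,0,0,6.6,0.1,-0.057,-0.195,0,0,0,8.3,0.1,-0.068,-0.234,0,0,0,10,0.1,-0.08,-0.273,0,0,0,11.6,0.1,-0.091,-0.311,0,0,0,13.2,0.1],
)

```text
t: 6.6
eef_pos: [0.5497, -0.1775, 0.1294]
tool_rot: [-0.0, 0.074, 0.997, 0.0]
contact_force: [1.0, 0.3, -3.6]
gripper_width: 0.358
grasp_force: 61.5
```

arm_command(
  commands=[0,0,0,0,0,0,0.1,0,0,0,0,0,0,0.1,0,0,0,0,0,0,0.1],
)

```text
t: 6.9
eef_pos: [0.5486, -0.1744, 0.1291]
tool_rot: [-0.001, 0.073, 0.997, 0.0]
contact_force: [-0.5, -0.0, -5.0]
gripper_width: 0.354
grasp_force: 61.7
```

Run:
```python
from h import *
print(get_obs()['q'].round(2),get_obs()['eef_pos'].round(4));go((.548,-.176,.007),-8.4)
im=read_camera("side")["img"];cv2.imwrite("pics/mat.png",im[:,:,::-1])
```

```text
[-0.02  0.44  0.28  1.9  -0.16  0.82  1.78] [ 0.5486 -0.1744  0.1291]
shift [ 1.000e-04 -1.700e-03  1.221e-01] rot [ 0.05 -0.09  0.05]
```

View pics/mat.png

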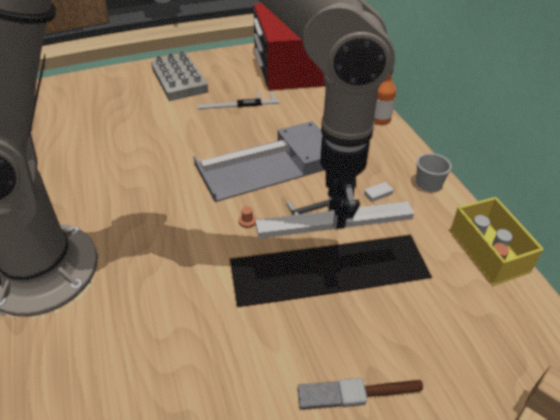

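The picture shows the bar held over the mat and parallel to it. I'll set it down, slowly at the end.

arm_command(
  commands=[0,-0.0015,0.03,0,0,0,0.1,0,-0.0015,0.06,0,0,0,0.1,0,-0.0015,0.085,0,0,0,0.1,0,-0.0015,0.1,0,0,0,0.1,0,-0.0015,0.107,0,0,0,0.1,0,-0.0015,0.112,0,0,0,0.1,0,-0.0015,0.115,0,0,0,0.1,0,-0.0015,0.117,0,0,0,0.1],
)

```text
t: 7.75
eef_pos: [0.5491, -0.177, 0.0133]
tool_rot: [0.001, 0.073, 0.997, -0.0]
contact_force: [0.9, -1.1, -4.3]
gripper_width: 0.354
grasp_force: 61.6
```

arm_command(
  commands=[0,0,0.001,0,0,0,0.1,0,0,0.002,0,0,0,0.1,0,0,0.003,0,0,0,0.1,0,0,0.004,0,0,0,0.1,0,0,0.0045,0,0,0,0.1,0,0,0.0045,0,0,0,0.1,0,0,0.0045,0,0,0,0.1],
)

```text
t: 8.45
eef_pos: [0.5484, -0.1769, 0.0081]
tool_rot: [-0.0, 0.073, 0.997, 0.0]
contact_force: [-0.2, -1.3, -4.5]
gripper_width: 0.354
grasp_force: 61.6
```

arm_command(
  commands=[0,0,0.0005,0,0,0,0.1,0,0,0.001,0,0,0,0.1,0,0,0.0015,0,0,0,0.1,0,0,0.0015,0,0,0,0.1],
)

```text
t: 8.85
eef_pos: [0.5485, -0.177, 0.0079]
tool_rot: [0.0, 0.073, 0.997, 0.0]
contact_force: [-5.0, 1.2, 10.1]
gripper_width: 0.352
grasp_force: 63.4
```

Contact with the mat: the force went from -4.5 to +10 N. Releasing and backing off.

arm_command(
  commands=[0,0,-0.0005,0,0,0,0.4,0,0,-0.0005,0,0,0,0.5,0,0,-0.0005,0,0,0,0.6,0,0,-0.0005,0,0,0,0.6,0,0,-0.0005,0,0,0,0.6,0,0,-0.02,0,0,0,0.6,0,0,-0.06,0,0,0,0.6,0,0,-0.11,0,0,0,0.6],
)

```text
t: 9.65
eef_pos: [0.5469, -0.1765, 0.1162]
tool_rot: [-0.002, 0.073, 0.997, 0.0]
contact_force: [1.1, 1.0, 0.1]
gripper_width: 0.601
grasp_force: 0.0
```

arm_command(
  commands=[0,0.04,-0.04,0,0,0,0.6,0,0.09,-0.08,0,0,0,0.6,0,0.14,-0.1,0,0,0,0.6,0,0.18,-0.1,0,0,0,0.6,0,0.2,-0.1,0,0,0,0.6,0,0.2,-0.1,0,0,0,0.6,0,0.2,-0.1,0,0,0,0.6],
)

```text
t: 10.35
eef_pos: [0.5775, 0.0216, 0.2165]
tool_rot: [-0.0, 0.072, 0.997, -0.0]
contact_force: [-0.3, -1.5, 0.6]
gripper_width: 0.6
grasp_force: 0.0
```

Run:
```python
from h import *
c=read_camera("top");im=c["img"];cv2.imwrite("pics/end.png",im[:,:,::-1])
m=np.zeros(im.shape[:2],bool);m[100:290,325:392]=(im[100:290,325:392].min(2)>90)&(np.ptp(im[100:290,325:392],axis=2)<30)
print(quad(c,m,.020),get_obs()["contact_force"],get_obs()["t"])
```

```text
((548.429931640625, -177.6378173828125), (33.75088119506836, 281.02618408203125), 81.27574920654297) [-0.05737466 -1.19000562 -0.10480171] 10.4
```

View pics/end.png

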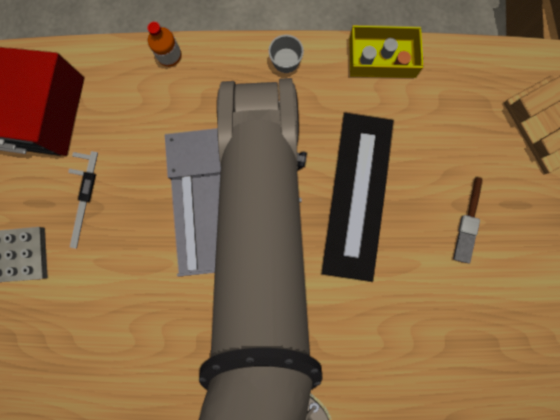

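The bar lies flat in the middle of the mat (px 360,196), about 2 mm off centre and aligned to within 0.5°. The square bar is still in its place (col 190), so I'm handing in.

```bash
python3 -c "
from station import *
print(hand_in())"
```

```text
the job is handed in; nothing more can be done
None
```

The flat bar lies flat and lengthwise on the mat, measured about 2 mm off its middle and under 1° off its line. The square bar looks unmoved in the rack, and the job was handed in at about 10.4 s; no verdict was returned.

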